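Unstack the rinsed caps and close the refilled laundry bottles

TASK

Three refilled laundry bottles stand open, and their rinsed parts are stacked on the draining tray. Take the stack apart and close the bottles: put the pouring spout into the neck of the jug with the handle and then the large dosing cap over it, the medium cap on the round bottle and the small cap on the square bottle, each centred, straight and fully down. Leave the bottles standing where they are.

Things in the scene. Friction and masses are not known exactly. Their poses are not given: they have to be found in the camera images.
- small_cap: Small grey push-on cap, top of the stack, mouth down: a thin cup 33 mm in outer diameter, 29 mm inside, 30 mm high, closed top 4 mm thick. 14 g. Origin: centre of its mouth (underside), z up. It drops loosely over the square bottle's neck until its mouth rests on the collar, 89 mm above the bottle's origin.
- medium_cap: Medium grey push-on cap, second in the stack, mouth down: outer diameter 44 mm, inside 40 mm, 38 mm high, top 4 mm thick. 20 g. Origin: centre of its mouth, z up. In the stack its mouth stands on the spout's flange, loosely around the tube. It goes over the round bottle's neck until its mouth rests on the collar, 105 mm above the bottle's origin.
- spout: White pouring spout, third in the stack (its rim shows around the medium cap). Plug below: 36 mm at the foot, 41 mm from 7 to 16 mm up; flange 56 mm wide, 16 to 20 mm up; upright tube 26 mm wide, 20 to 48 mm up, to hold it by. 22 g. Origin: centre of the underside, z up. The plug goes into the jug's neck until the flange rests on the rim: origin then 130 mm above the jug's.
- large_cap: Large grey dosing cap, bottom of the stack, on the tray mouth down: outer diameter 68 mm, inside 63.6 mm, 62 mm high, top 4 mm thick. 35 g. Origin: centre of its mouth, z up. It goes over the spout and the jug's neck until its mouth rests on the jug's collar, 124 mm above the jug's origin; the spout must be in first.
- jug: White loose jug, 0.85 kg, the only bottle with a side handle (+y side, out to 64 mm) and the widest neck. Body 66 x 86 mm, 100 mm high, out to 56 mm on the -y side. Origin: on the neck's axis at the underside, z up. Collar 72 mm wide, its top at 124 mm; open neck above it to a rim at 146 mm, 58 mm wide at the collar, 53 mm at the rim, bore 44 mm. With the spout in, its tube tops out at 178 mm.
- round_bottle: White loose round bottle, 0.4 kg, body 68 mm in diameter. Origin: centre of its underside, on the neck's axis, z up. Collar 49 mm wide with its top at 105 mm; the neck tapers from 35 mm at the collar to 31 mm at its rim at 123 mm.
- square_bottle: White loose square bottle, 0.3 kg, the smallest, body 54 x 54 mm. Origin: centre of its underside, on the neck's axis, z up. Collar 39 mm wide with its top at 89 mm; the neck tapers from 25 mm at the collar to 21 mm at its rim at 104 mm.
- tray: White fixed draining tray, 110 x 140 mm, floor 6 mm and rim 14 mm above the counter; the stack stands near its middle, 156 mm high in all. Origin: centre of its underside. All else lying loose among the bottles is lower than 50 mm; around the sides and the far edge of the counter stand things up to 250 mm high.
Mind the look-alikes: they are no part of the job. Leave any blue or yellow look-alike of the medium_cap alone. What is shaped like the spout but yellow is not meant.

How it is judged (in metres and radians):
At the end, for the whole second after the job is handed in: Spout within 5 mm of the jug's neck axis, each cap within 7 mm of its own bottle's axis, all within 4 mm of seated height and 0.12 rad of upright, released, at rest; bottles upright (0.06 rad), at rest, moved less than 50 mm (horizontal distance between spout and jug below 0.005 m and z of spout in the frame of jug between 0.126 and 0.134 m and angle between each of spout, large_cap, medium_cap, small_cap's own z axis and vertical below 0.12 rad and linear speed of each of spout, large_cap, medium_cap, small_cap, jug, round_bottle, square_bottle below 0.02 m/s and horizontal distance between large_cap and jug below 0.007 m and z of large_cap in the frame of jug between 0.12 and 0.128 m and horizontal distance between medium_cap and round_bottle below 0.007 m and z of medium_cap in the frame of round_bottle between 0.101 and 0.109 m and horizontal distance between small_cap and square_bottle below 0.007 m and z of small_cap in the frame of square_bottle between 0.085 and 0.093 m and angle between each of jug, round_bottle, square_bottle's own z axis and vertical below 0.06 rad and distance of each of jug, round_bottle, square_bottle from where it was at the start of the episode below 0.05 m); the robot touches nothing.
It fails at once if a bottle is tipped over (more than 0.4 rad) (angle between any of jug, round_bottle, square_bottle's own z axis and vertical above 0.4 rad).
It also fails if it takes over 112 s, if anything falls off the work surface, if the arm or the gripper's body presses on something with over 40 N, if the wrist force passes 120 N, or if a joint passes its speed limit or range.

ROBOT

A 6-joint arm with a two-finger parallel gripper is mounted at the origin on the work surface. World frame = base frame: x ahead of the robot, y to its left, z up, the work surface at z = 0. Lengths are in mm, angles in rad, forces in N, time in s.
With the tool pointing down it reaches from about 400 to 925 mm from the base axis. Payload 12.5 kg.
Tool frame: the origin (TCP) lies midway between the tips of the shut fingers; the grasp point (between the pads) lies 19 mm behind it; z points along the fingers, y is the line along which they close (so a half turn about z gives the same grasp; the last joint's range is limited). The gripper opens to 95 mm and grips with 3 to 60 N. Pads are 20 mm wide; open, the fingers measure 119 mm over their backs; the gripper's body (75 mm by 180 mm) begins 59 mm behind the grasp point.
Start: joints at [1.054, 0.491, 1.559, -0, 1.092, -0.106], TCP at [249.575, 573.026, 214.661] pointing down, gripper open.
Joint ranges: [-3.1, 3.1], [-0.84, 2.19], [0.05, 2.79], [-1.13, 4.28], [0.06, 2.93], [-2.69, 2.69]. Speed limits (rad/s): [2.22, 2.22, 2.79, 3.14, 3.14, 3.14].

INTERFACE

Orientations are given as [roll, pitch, yaw] about the fixed x, y, z axes, in that order (R = Rz(yaw) Ry(pitch) Rx(roll)).
In Python, from cell import state, read_camera, camera_info, env gives the robot as it stands.
- The arm moves only by the tool move_arm, never from a script. Its argument "commands" is a list of rows, each a list of 3 entries, a list of its own where there are three numbers: the shift along the world's x, y, z in cm, then the turn, a rotation vector about the world's x, y, z in degrees, then the opening, from 0 (shut) to 1 (fully open). A call has 1 to 10 rows; each row shifts and turns the commanded pose from where the row before left it; what a row does not reach is not made up. A row lasts 1/10 s, in which the tool goes at most 50 mm and 8.59 degrees, less where a joint would pass 70% of its speed; a pose out of reach is approached as far as the arm can. A call with a gripper value outside its range is refused whole. The fingers move at their own pace and stop on an object; the grip force is fixed at half the most. Time passes only in rows, so rows that do not move let the fingers close. It gives the time, the measured TCP pose, the force, the opening and the grip force at its end, in the units of the state.
- state(): the state, without advancing time (a new reading comes with each control period).
- read_camera(name): name is "scene" or "top" or "wrist"; returns the picture (480x640x3 uint8, blue, green, red); there is no depth.
- camera_info(name): a dict with "K" (3x3 intrinsics, pixels), "cam_to_world" (4x4, takes a point from camera to world coordinates). Camera axes: x right, y down, z forward; pixel columns grow to the right and rows downward; lengths in mm; the calibration is good to about 2 mm. A picture is of the moment at which its call begins: read the wrist's pose just before it. camera_info takes no time and is no camera call; for the wrist camera it gives the pose at the moment of the call.
- env.job_done(): hands the job in; it is judged then, once.
The state is a dict: "t": time; "joints": joint angles; "qvel": joint speeds; "tau": joint torques, N m; "eef_pos": TCP position; "tcp_rot": TCP orientation; "ft_force": force on the tool from outside, world axes, zero at the start; "moment": the same for the moment, N m; "opening": opening from 0.0 (shut) to 1.0 (fully open); "grip_force": force on a finger pad.
Only numpy, scipy, OpenCV 4.12 (cv2) and the standard library are available. Lean on these libraries where they do the work, as an engineer would, in place of code of your own. Each camera call takes 0.05 s, during which the arm holds its last target. There are 200 camera calls.

## Working session

There is one attempt and no reset: what is moved stays moved. The work goes in short steps, Python scripts to look and compute and a tool call to move; the robot and the scene stay as the last step left them, time stands still between calls to the robot, and variables do not carry over. Pictures are saved under pics/ and viewed, at most 17 in all, crops included, and the job is handed in when it is done.

Besides the shell and the picture viewer there is one more tool, called after ">>>" as name(argument=value, ...), one argument or row to a line, values as JSON. move_arm: Moves the arm, as the interface text tells. Its arguments: {"type":"object","properties":{"commands":{"type":"array"}},"required":["commands"]}

```bash
mkdir -p pics; ls; python3 - <<'E'
from cell import *
import cv2, numpy as np
for n in ("top","scene"):
    cv2.imwrite(f"pics/{n}0.png",read_camera(n)); i=camera_info(n); print(n,np.round(i["K"],1).tolist(),np.round(i["cam_to_world"],3).tolist())
i=camera_info("wrist");print(np.round(i["cam_to_world"],3).tolist())
print(state())
E
```

```text
pics
top [[452.4, 0.0, 326.5], [0.0, 452.4, 239.6], [0.0, 0.0, 1.0]] [[-0.023, -0.995, 0.095, 468.516], [-1.0, 0.023, 0.001, -4.036], [-0.003, -0.095, -0.995, 802.731], [0.0, 0.0, 0.0, 1.0]]
scene [[552.8, 0.0, 321.9], [0.0, 552.8, 246.4], [0.0, 0.0, 1.0]] [[0.838, 0.347, -0.421, 897.005], [0.545, -0.551, 0.632, -538.091], [-0.013, -0.759, -0.651, 677.535], [0.0, 0.0, 0.0, 1.0]]
[[0.4, 0.884, 0.241, 180.99], [0.916, -0.386, -0.106, 603.47], [-0.001, 0.263, -0.965, 384.096], [0.0, 0.0, 0.0, 1.0]]
{'t': 0.1, 'joints': array([ 1.05444517e+00,  4.91489209e-01,  1.55939723e+00, -1.51637250e-05,
        1.09169969e+00, -1.05605343e-01]), 'qvel': array([ 0.00095411, -0.00208173, -0.00053391, -0.00045475,  0.00107864,
       -0.00086614]), 'tau': array([ 3.47335808e-03, -6.13626480e+01, -2.58613050e+01,  6.93929032e-02,
        4.70562279e-02, -8.62302613e-05]), 'eef_pos': array([249.43483664, 572.82877898, 214.12343848]), 'tcp_rot': array([-3.14060330e+00, -9.13464894e-05,  2.73085379e+00]), 'ft_force': array([-0.53178539,  0.11674179,  0.14386074]), 'moment': array([-0.02460607,  0.00956361,  0.02519559]), 'grip_force': 0.0, 'opening': 1.0030874146435165}
```

View pics/top0.png

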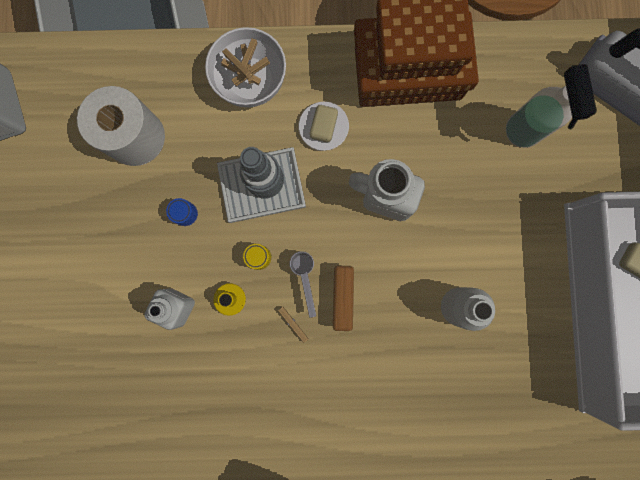

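View pics/scene0.png

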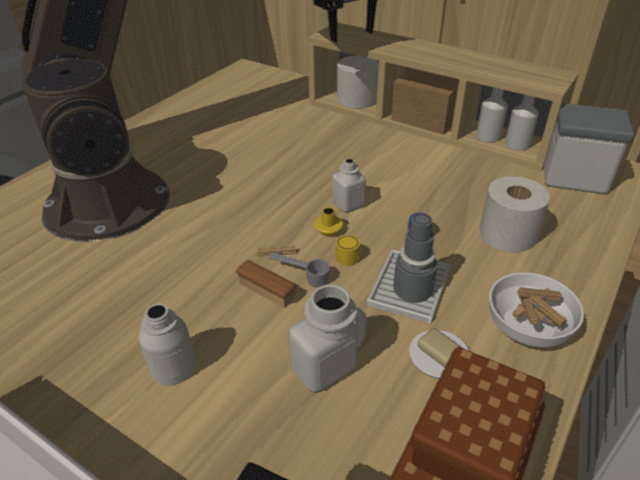

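The top view shows the stack's top at about (252,157). The neck rims are at jug (392,180), round (483,311) and square (155,311). In the scene view the same points are (420,219), (333,299), (157,313) and (349,162). I'll triangulate them and zoom in on a montage.

```bash
cat > h.py <<'E'
import numpy as np, cv2
from cell import *
def ray(n,px,info=None):
    i=info or camera_info(n); K=np.array(i["K"]); T=np.array(i["cam_to_world"])
    d=T[:3,:3]@np.linalg.solve(K,[px[0],px[1],1.]); return T[:3,3],d
def at_z(n,px,z,info=None):
    o,d=ray(n,px,info); return o+d*(z-o[2])/d[2]
def proj(n,p,info=None):
    i=info or camera_info(n); K=np.array(i["K"]); T=np.array(i["cam_to_world"])
    c=T[:3,:3].T@(np.array(p,float)-T[:3,3]); u=K@c; return u[:2]/u[2]
def circ(n,img,p,r,col=(0,0,255),info=None,s=1,off=(0,0)):
    a=np.linspace(0,2*np.pi,60)
    q=np.array([(proj(n,[p[0]+r*np.cos(t),p[1]+r*np.sin(t),p[2]],info)-off)*s for t in a])
    cv2.polylines(img,[np.round(q).astype(int)],True,col,1)
E
python3 - <<'E'
from h import *
P={"stack":((252,157),(420,219),156),"jug":((392,180),(333,299),146),"round":((483,311),(157,313),123),"square":((155,311),(349,162),104)}
tiles=[]
T=cv2.imread("pics/top0.png");S=cv2.imread("pics/scene0.png")
R={"stack":16.5,"jug":26.5,"round":15.5,"square":10.5}
for k,(a,b,z) in P.items():
    A=at_z("top",a,z);B=at_z("scene",b,z);print(k,A.round(1),B.round(1))
    row=[]
    for n,I,c in(("top",T,a),("scene",S,b)):
        off=np.array(c)-33; s=6
        cr=cv2.resize(I[off[1]:off[1]+66,off[0]:off[0]+66],None,fx=4.5,fy=4.5,interpolation=cv2.INTER_CUBIC)
        circ(n,cr,(A+B)/2,R[k],s=4.5,off=off-0); row.append(cr)
    tiles.append(np.vstack(row)[:, :])
m=np.hstack(tiles); m=cv2.resize(m,(800,400)) ; cv2.imwrite("pics/m1.png",m)
E
```

```text
stack [654.3 102.9 156. ] [652.2 102.1 156. ]
jug [ 617.5 -102.   146. ] [ 624.7 -104.5  146. ]
round [ 421.6 -233.2  123. ] [ 425.  -235.8  123. ]
square [431.7 261.7 104. ] [434.2 256.7 104. ]
```

View pics/m1.png

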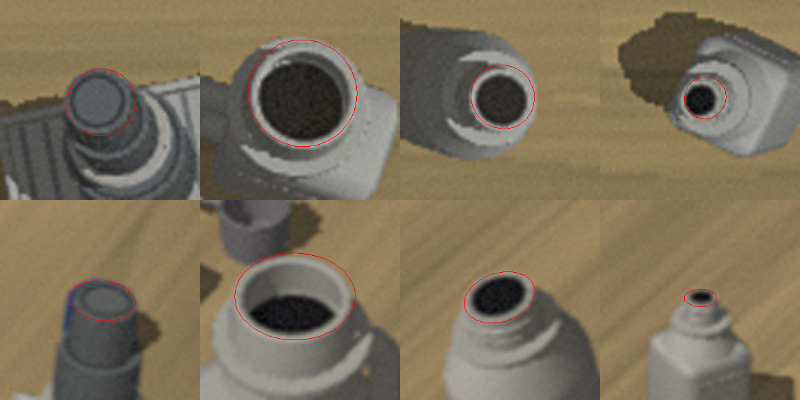

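The model circles lie well on the rims. My estimates are stack (653,102.5), jug (620,-103), round (423,-234.5) and square (432,259.5). Next I move above the stack at z of about 250 mm.

>>> move_arm(
  commands=[
    [[3.1,-3.62,0.3],[0,0,1.8],1],
    [[3.1,-3.62,0.3],[0,0,1.8],1],
    [[3.1,-3.62,0.3],[0,0,1.8],1],
    [[3.1,-3.62,0.3],[0,0,1.8],1],
    [[3.1,-3.62,0.3],[0,0,1.8],1],
    [[3.1,-3.62,0.3],[0,0,1.8],1],
    [[3.1,-3.62,0.3],[0,0,1.8],1],
    [[3.1,-3.62,0.3],[0,0,1.8],1],
    [[3.1,-3.62,0.3],[0,0,1.8],1],
    [[3.1,-3.62,0.3],[0,0,1.8],1],
  ],
)

```text
t: 1.1
eef_pos: [560.5, 209.3, 244.6]
tcp_rot: [-3.142, -0.0, 3.046]
ft_force: [0.3, -0.6, 0.9]
opening: 1.001
grip_force: 0.0
```

>>> move_arm(
  commands=[
    [[3.1,-3.62,0.2],[0,0,1.8],1],
    [[3.1,-3.62,0.2],[0,0,1.8],1],
    [[3.1,-3.62,0.1],[0,0,1.8],1],
    [[0,0,0],[0,0,0],1],
    [[0,0,0],[0,0,0],1],
  ],
)

```text
t: 1.6
eef_pos: [652.6, 101.6, 248.8]
tcp_rot: [3.141, -0.002, 3.137]
ft_force: [-0.1, -0.1, 0.2]
opening: 0.997
grip_force: 0.0
```

```bash
python3 - <<'E'
from h import *
i=camera_info("wrist");I=read_camera("wrist");s=state();print(s["eef_pos"],s["tcp_rot"],s["joints"].round(2));np.save("i.npy",i)
print(np.round(i["cam_to_world"],2).tolist())
circ("wrist",I,(653,102.5,156),16.5,info=i);circ("wrist",I,(653,102.5,88),28,info=i);circ("wrist",I,(653,102.5,68),34,info=i)
cv2.imwrite("pics/w1.png",I)
for z in(0,60,120,180,250):
    p=at_z("top",(575,300),z);q=at_z("top",(583,400),z);r=at_z("top",(410,105),z);b=at_z("top",(110,115),z);print(z,p.round(0),proj("scene",p).round(0),proj("scene",q).round(0),r.round(0),b.round(0),proj("scene",b).round())
E
```

```text
[652.08336519 102.57630183 249.08102407] [ 3.14136392e+00 -1.29431450e-03  3.13852272e+00] [ 0.06  0.51  1.42  0.    1.21 -1.51]
[[0.01, 0.97, 0.26, 578.13], [1.0, -0.01, -0.0, 102.77], [0.0, 0.26, -0.97, 418.85], [0.0, 0.0, 0.0, 1.0]]
0 [ 429. -437.    0.] [ 63. 480.] [-16. 416.] [ 790. -162.    0.] [784. 389.   0.] [538. 228.]
60 [ 432. -405.   60.] [ 71. 436.] [ -5. 379.] [ 766. -150.   60.] [760. 359.  60.] [528. 207.]
120 [ 435. -372.  120.] [ 80. 389.] [  6. 339.] [ 742. -138.  120.] [737. 330. 120.] [517. 184.]
180 [ 438. -340.  180.] [ 89. 340.] [ 19. 297.] [ 718. -126.  180.] [713. 301. 180.] [506. 158.]
250 [ 441. -302.  250.] [100. 279.] [ 35. 243.] [ 690. -113.  250.] [686. 266. 250.] [490. 125.]
```

View pics/w1.png

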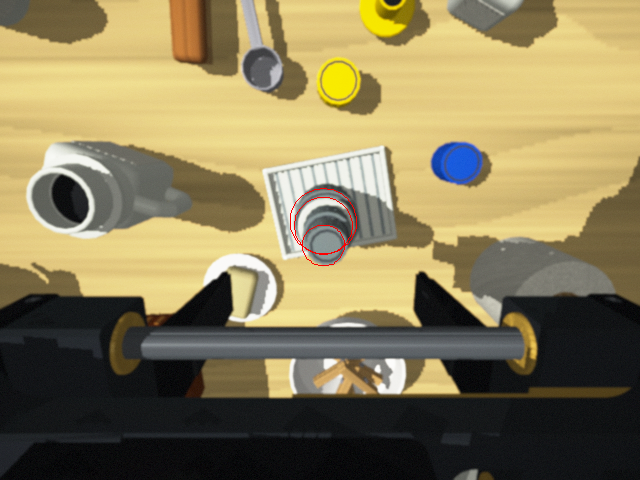

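The wrist picture shows the stack where it was estimated: cap top at about (325,244), flange ring at about (324,222). I'll refine by maximising the edge gradient along the model circles.

```bash
cat >> h.py <<'E'
def fit(n,img,p,r,info=None,rng=8,step=0.5):
    """(x,y) near p maximising the radial edge strength along a horizontal circle"""
    g=cv2.GaussianBlur(cv2.cvtColor(img,cv2.COLOR_BGR2GRAY).astype(np.float32),(0,0),0.8)
    i=info or camera_info(n); a=np.linspace(0,2*np.pi,90,endpoint=False); best=[]
    K=np.array(i["K"]);T=np.array(i["cam_to_world"])
    def smp(x,y,rr):
        P=np.stack([x+rr*np.cos(a),y+rr*np.sin(a),np.full(90,p[2])],1); c=(P-T[:3,3])@T[:3,:3]; u=c@K.T
        return cv2.remap(g,(u[:,0]/u[:,2]).astype(np.float32)[None],(u[:,1]/u[:,2]).astype(np.float32)[None],cv2.INTER_LINEAR)[0]
    for dx in np.arange(-rng,rng+.1,step):
        for dy in np.arange(-rng,rng+.1,step):
            d=smp(p[0]+dx,p[1]+dy,r+.7)-smp(p[0]+dx,p[1]+dy,r-.7)
            best.append((np.minimum(abs(d),25).mean(),p[0]+dx,p[1]+dy))
    best.sort(reverse=True); b=np.array(best[:8]); return b[:,1:].mean(0).round(1),b[:,1:].std(0).round(1),b[0,0].round(1)
E
python3 - <<'E'
from h import *
i=np.load("i.npy",allow_pickle=True).item();I=read_camera("wrist")
for n,z,r in(("small",156,16.5),("small inner",156,13),("flange",88,28),("large",68,34)): print(n,fit("wrist",I,(653,102.5,z),r,i))
T=cv2.imread("pics/top0.png")
for n,p,r in(("jug",(620,-103,146),26.5),("jugbore",(620,-103,146),22),("round",(423,-234.5,123),15.5),("roundcol",(423,-234.5,105),24.5),("sq",(432,259.5,104),10.5),("sqc",(432,259.5,89),19.5),("stk",(653,102,156),16.5)):
    print(n,fit("top",T,p,r),fit("scene",cv2.imread("pics/scene0.png"),p,r))
E
```

```text
small (array([653.2, 104.2]), array([0.2, 0.6]), np.float64(23.3))
small inner (array([656.2, 103.8]), array([0.2, 0.6]), np.float64(22.5))
flange (array([654.7, 104.4]), array([0.5, 0.3]), np.float64(18.5))
large (array([654.4, 104.8]), array([0.5, 0.3]), np.float64(17.5))
jug (array([ 614.8, -101. ]), array([0.2, 0.6]), np.float64(15.5)) (array([621.9, -99.8]), array([0.4, 0.4]), np.float64(12.6))
jugbore (array([ 619.8, -103.9]), array([0.3, 0.5]), np.float64(24.6)) (array([ 620. , -105.8]), array([0.4, 0.4]), np.float64(19.2))
round (array([ 425.4, -234.8]), array([1.5, 1.5]), np.float64(15.8)) (array([ 424.4, -237.1]), array([0.4, 0.4]), np.float64(12.6))
roundcol (array([ 422.2, -233. ]), array([0.4, 0.4]), np.float64(12.5)) (array([ 421.4, -234.2]), array([0.3, 0.5]), np.float64(10.2))
sq (array([436.2, 261.2]), array([0.2, 1.2]), np.float64(16.1)) (array([435.1, 261.6]), array([0.4, 0.4]), np.float64(9.3))
sqc (array([432.2, 261.8]), array([0.2, 0.9]), np.float64(11.4)) (array([431.6, 259.8]), array([0.3, 0.7]), np.float64(5.9))
stk (array([654.1, 104.4]), array([0.4, 0.4]), np.float64(10.7)) (array([651.8, 102.8]), array([0.4, 0.5]), np.float64(8.3))
```

>>> move_arm(
  commands=[
    [[0.15,0.15,-4],[0,0,0],1],
    [[0,0,-4],[0,0,0],1],
    [[0,0,-3],[0,0,0],1],
    [[0,0,-1.1],[0,0,0],1],
    [[0,0,0],[0,0,0],0],
    [[0,0,0],[0,0,0],0],
    [[0,0,0],[0,0,0],0],
    [[0,0,0],[0,0,0],0],
    [[0,0,0],[0,0,0],0],
    [[0,0,0],[0,0,0],0],
  ],
)

```text
t: 2.7
eef_pos: [654.2, 103.9, 129.2]
tcp_rot: [3.141, 0.001, 3.139]
ft_force: [0.5, -0.4, 0.9]
opening: 0.553
grip_force: 0.0
```

>>> move_arm(
  commands=[
    [[0,0,0],[0,0,0],0],
    [[0,0,0],[0,0,0],0],
    [[0,0,0],[0,0,0],0],
    [[0,0,0],[0,0,0],0],
    [[0,0,0.5],[0,0,0],0],
    [[0,0,1],[0,0,0],0],
    [[0,0,2],[0,0,0],0],
    [[0,0,3],[0,0,0],0],
    [[0,0,3],[0,0,0],0],
    [[0,0,0],[0,0,0],0],
  ],
)

```text
t: 3.7
eef_pos: [655.5, 104.1, 228.9]
tcp_rot: [3.141, 0.007, 3.139]
ft_force: [-0.3, 0.5, -1.4]
opening: 0.347
grip_force: 30.0
```

```bash
python3 - <<'E'
from h import *
i=camera_info("wrist");I=read_camera("wrist");s=state();print(s["eef_pos"],s["opening"],s["grip_force"])
print(fit("wrist",I,(s["eef_pos"][0],s["eef_pos"][1],s["eef_pos"][2]+27.3),16.5,i,rng=6))
print("med",fit("wrist",I,(654,104,126),22,i))
cv2.imwrite("pics/w2.png",I)
E
```

```text
[654.75678495 104.01623421 226.43832458] 0.34896164950055447 29.99988578259945
(array([655.7, 105. ]), array([0.4, 0.4]), np.float64(15.0))
med (array([648.2, 107.1]), array([1.9, 0.7]), np.float64(21.5))
```

View pics/w2.png

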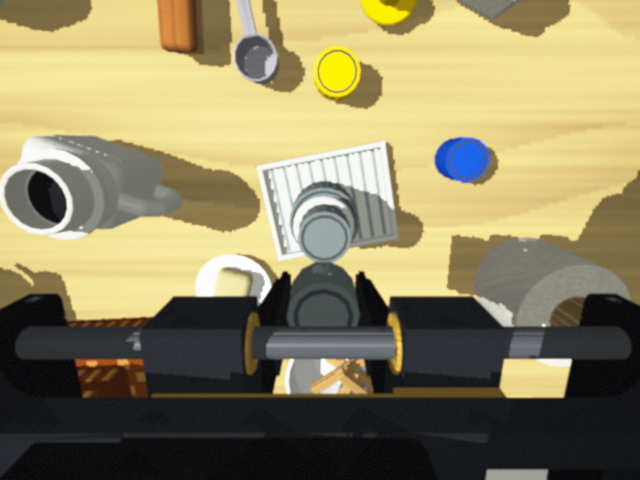

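Small cap is gripped (opening 0.347, or 33 mm). The rest of the stack stands undisturbed, with the medium cap's top at (323,230). I move near the square bottle, 40 mm beyond it in x so the camera looks down on its neck.

>>> move_arm(
  commands=[
    [[-1.8,1.56,0],[0,0,0],0],
    [[-2.5,2.1,0],[0,0,0],0],
    [[-2.6,2.4,-0.5],[0,0,0],0],
    [[-2.6,2.4,-1],[0,0,0],0],
    [[-2.6,2.4,-1],[0,0,0],0],
    [[-2.6,2.4,-1],[0,0,0],0],
    [[-2.2,1.5,-0.5],[0,0,0],0],
    [[-1.2,0.9,0],[0,0,0],0],
    [[0,0,0],[0,0,0],0],
    [[0,0,0],[0,0,0],0],
  ],
)

```text
t: 4.75
eef_pos: [473.8, 260.4, 183.9]
tcp_rot: [3.141, 0.001, 3.14]
ft_force: [-0.1, -0.3, -0.7]
opening: 0.35
grip_force: 30.0
```

```bash
python3 - <<'E'
from h import *
i=camera_info("wrist");I=read_camera("wrist");s=state();e=s["eef_pos"];print(e,s["tcp_rot"],s["opening"],s["grip_force"])
print(fit("wrist",I,(e[0],e[1],e[2]+27.3),16.5,i,rng=6))
f=[fit("wrist",I,(433,260.5,z),r,i) for z,r in((104,10.5),(89,19.5))]
print("rim",f[0],"collar",f[1])
circ("wrist",I,(*f[0][0],104),10.5,info=i);circ("wrist",I,(*f[1][0],89),19.5,(0,255,0),info=i)
circ("wrist",I,(e[0],e[1],e[2]+27.3),16.5,info=i)
cv2.imwrite("pics/w3.png",I)
E
```

```text
[474.02819716 260.13320453 183.89145287] [3.14137698e+00 7.50262418e-04 3.13876923e+00] 0.3480310372361809 29.999904558062553
(array([471.3, 261.4]), array([1.5, 0.2]), np.float64(14.0))
rim (array([428.4, 265. ]), array([0.7, 0.9]), np.float64(17.0)) collar (array([430.5, 262.2]), array([0.4, 0.4]), np.float64(14.0))
```

View pics/w3.png

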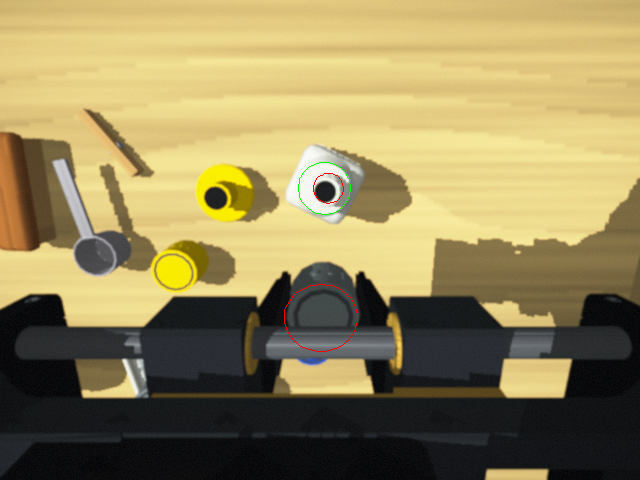

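The square bottle's dark bore is at about (325,191), and the cap is held at (321,316). The white neck is saturated, so I'll use the bore's dark-blob centroid.

```bash
cat >> h.py <<'E'
def dark(n,img,px,z,info=None,w=16,th=60):
    """world centre of the dark bore near pixel px, at height z"""
    x,y=map(int,px);c=(img[y-w:y+w,x-w:x+w].max(2)<th).astype(np.uint8)
    k,l,st,ce=cv2.connectedComponentsWithStats(c); j=1+np.argmax(st[1:,4]); p=ce[j]+[x-w,y-w]
    return at_z(n,p,z,info).round(1),p.round(1),st[j].tolist()
E
python3 - <<'E'
from h import *
i=camera_info("wrist");I=read_camera("wrist");
print(dark("wrist",I,(325,191),104,i),dark("top",cv2.imread("pics/top0.png"),(155,311),104),dark("scene",cv2.imread("pics/scene0.png"),(349,162),104))
print(i["K"][0])
E
```

```text
(array([430.9, 262.7, 104. ]), array([325.1, 191. ]), [7, 7, 19, 19, 291]) (array([432.2, 262.4, 104. ]), array([154.6, 310.7]), [11, 11, 10, 10, 72]) (array([431.6, 261. , 104. ]), array([349. , 160.6]), [14, 14, 5, 3, 11])
[351.03940352   0.         322.8333943 ]
```

>>> move_arm(
  commands=[
    [[-2.15,0.15,0],[0,0,0],0],
    [[-2,0,0],[0,0,0],0],
    [[0,0,-3],[0,0,0],0],
    [[0,0,-3],[0,0,0],0],
    [[0,0,-1],[0,0,0],0],
    [[0,0,-0.5],[0,0,0],0],
    [[0,0,-0.5],[0,0,0],0],
    [[0,0,0],[0,0,0],0],
  ],
)

```text
t: 5.65
eef_pos: [432.0, 262.0, 103.9]
tcp_rot: [3.141, 0.0, 3.139]
ft_force: [-0.6, 0.7, 0.6]
opening: 0.348
grip_force: 30.0
```

>>> move_arm(
  commands=[
    [[0,0,-0.4],[0,0,0],0],
    [[0,0,-0.4],[0,0,0],0],
    [[0,0,-0.3],[0,0,0],0],
    [[0,0,0],[0,0,0],0],
  ],
)

```text
t: 6.05
eef_pos: [431.4, 262.0, 92.4]
tcp_rot: [-3.142, -0.0, 3.139]
ft_force: [0.4, 0.9, -0.5]
opening: 0.351
grip_force: 30.0
```

>>> move_arm(
  commands=[
    [[0,0,0],[0,0,0],0.6],
    [[0,0,0],[0,0,0],0.6],
    [[0,0,0],[0,0,0],0.6],
    [[0,0,0],[0,0,0],0.6],
    [[0,0,2],[0,0,0],0.7],
    [[0,0,4],[0,0,0],1],
    [[0,0,4],[0,0,0],1],
    [[2,-1,4],[0,0,0],1],
    [[3,-1.5,0],[0,0,0],1],
    [[0,0,0],[0,0,0],1],
  ],
)

```text
t: 7.05
eef_pos: [484.2, 236.0, 233.7]
tcp_rot: [3.141, 0.003, 3.137]
ft_force: [0.4, 0.1, -1.1]
opening: 0.992
grip_force: 0.0
```

```bash
python3 - <<'E'
from h import *
i=camera_info("wrist");I=read_camera("wrist");s=state();print(s["eef_pos"])
print(fit("wrist",I,(431.5,262,119),16.5,i,rng=6))
circ("wrist",I,(431.5,262,119),16.5,info=i)
S=read_camera("scene");c=cv2.resize(S[130:220,305:395],(480,480),interpolation=cv2.INTER_CUBIC)
print(dark("scene",S,(349,145),119,w=14,th=110))
cv2.imwrite("pics/w4.png",cv2.resize(np.hstack([I[:, :],c]),(800,343)))
E
```

```text
[482.39075034 236.34862608 232.7280847 ]
(array([430.2, 262.5]), array([0.9, 0.5]), np.float64(19.4))
(array([433. , 258.9, 119. ]), array([349.2, 154.6]), [6, 19, 17, 9, 125])
```

View pics/w4.png

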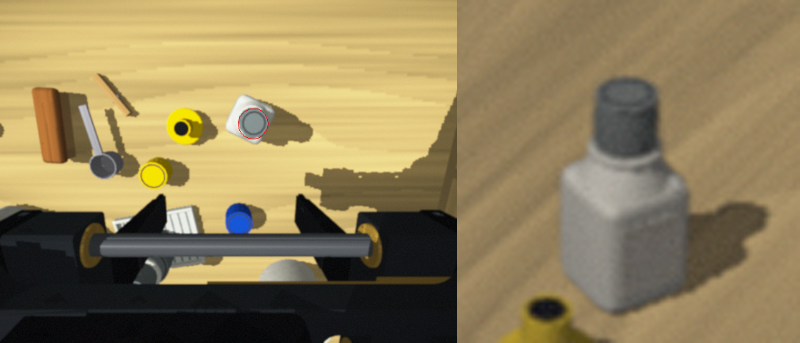

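The small cap is seated on the square bottle, upright and centred. Back to the stack for the medium cap.

>>> move_arm(
  commands=[
    [[2,-1.5,0],[0,0,0],1],
    [[3,-2.4,0],[0,0,0],1],
    [[3.2,-2.6,0],[0,0,0],1],
    [[3.2,-2.6,0],[0,0,0],1],
    [[3,-2.4,0],[0,0,0],1],
    [[2,-1.3,0],[0,0,0],1],
    [[0.85,-0.5,0],[0,0,0],1],
    [[0,0,0],[0,0,0],1],
    [[0,0,0],[0,0,0],1],
  ],
)

```text
t: 8.05
eef_pos: [653.0, 105.1, 232.4]
tcp_rot: [3.141, -0.001, 3.14]
ft_force: [-0.8, 0.1, -0.5]
opening: 1.008
grip_force: 0.0
```

```bash
python3 - <<'E'
from h import *
i=camera_info("wrist");I=read_camera("wrist");s=state();print(s["eef_pos"])
for n,z,r in(("med",126,22),("flange",88,28),("large",68,34)): print(n,fit("wrist",I,(654,104,z),r,i))
for p,r in(((654,104,126),22),((654,104,88),28),((654,104,68),34)): circ("wrist",I,p,r,info=i)
cv2.imwrite("pics/w5.png",I[120:320,180:480])
E
```

```text
[652.96591601 105.17905013 232.65451067]
med (array([651.6, 106.1]), array([2.2, 0.5]), np.float64(22.1))
flange (array([653.9, 105.2]), array([0.5, 0.3]), np.float64(21.9))
large (array([653.9, 105.9]), array([0.4, 0.4]), np.float64(19.4))
```

View pics/w5.png

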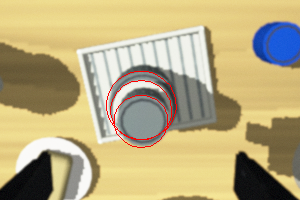

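>>> move_arm(
  commands=[
    [[0,0,-3],[0,0,0],0.8],
    [[0,0,-4],[0,0,0],0.8],
    [[0,0,-4],[0,0,0],0.8],
    [[0,0,-2],[0,0,0],0.8],
    [[0,0,-1.1],[0,0,0],0.8],
    [[0,0,0],[0,0,0],0],
    [[0,0,0],[0,0,0],0],
    [[0,0,0],[0,0,0],0],
    [[0,0,0],[0,0,0],0],
    [[0,0,0],[0,0,0],0],
  ],
)

```text
t: 9.1
eef_pos: [654.4, 104.1, 92.6]
tcp_rot: [3.141, 0.001, 3.139]
ft_force: [-0.1, 1.2, 4.2]
opening: 0.465
grip_force: 30.0
```

>>> move_arm(
  commands=[
    [[0,0,0],[0,0,0],0],
    [[0,0,0],[0,0,0],0],
    [[0,0,0],[0,0,0],0],
    [[0,0,0.4],[0,0,0],0],
    [[0,0,1],[0,0,0],0],
    [[0,0,2],[0,0,0],0],
    [[0,0,4],[0,0,0],0],
    [[0,0,4],[0,0,0],0],
    [[0,0,1.6],[0,0,0],0],
    [[0,0,0],[0,0,0],0],
  ],
)

```text
t: 10.1
eef_pos: [654.9, 104.1, 225.0]
tcp_rot: [3.141, 0.005, 3.139]
ft_force: [-0.5, 0.6, -0.6]
opening: 0.462
grip_force: 30.0
```

```bash
python3 - <<'E'
from h import *
i=camera_info("wrist");I=read_camera("wrist");s=state();e=s["eef_pos"];print(e,s["opening"],s["grip_force"])
print(fit("wrist",I,(e[0],e[1],e[2]+34.3),22,i,rng=6))
for n,z,r in(("tube",116,13),("flange",88,28),("large",68,34)): print(n,fit("wrist",I,(654,104,z),r,i))
p=proj("wrist",(620,-103,146),i);print(p,dark("wrist",I,p,146,i,w=36) if 0<p[0]<640 else "")
print(dark("top",cv2.imread("pics/top0.png"),(392,180),140,w=24),dark("top",cv2.imread("pics/top0.png"),(483,311),121,w=20))
cv2.imwrite("pics/w6.png",I)
E
```

```text
bash:   846 Segmentation fault         python3 - <<'E'
from h import *
i=camera_info("wrist");I=read_camera("wrist");s=state();e=s["eef_pos"];print(e,s["opening"],s["grip_force"])
print(fit("wrist",I,(e[0],e[1],e[2]+34.3),22,i,rng=6))
for n,z,r in(("tube",116,13),("flange",88,28),("large",68,34)): print(n,fit("wrist",I,(654,104,z),r,i))
p=proj("wrist",(620,-103,146),i);print(p,dark("wrist",I,p,146,i,w=36) if 0<p[0]<640 else "")
print(dark("top",cv2.imread("pics/top0.png"),(392,180),140,w=24),dark("top",cv2.imread("pics/top0.png"),(483,311),121,w=20))
cv2.imwrite("pics/w6.png",I)
E
```

Medium cap is gripped (opening 0.462, or 44 mm). Now towards the round bottle.

>>> move_arm(
  commands=[
    [[-1,-1.8,0],[0,0,0],0],
    [[-1.8,-3.2,0],[0,0,0],0],
    [[-2.2,-4,0],[0,0,0],0],
    [[-2.3,-4.1,0],[0,0,0],0],
    [[-2.3,-4.1,0],[0,0,0],0],
    [[-2.3,-4.1,0],[0,0,0],0],
    [[-2.2,-4,-0.5],[0,0,0],0],
    [[-2.2,-4,-0.5],[0,0,0],0],
    [[-1.8,-3,-1],[0,0,0],0],
    [[-1,-1.55,-1],[0,0,0],0],
  ],
)

```text
t: 11.15
eef_pos: [461.1, -236.2, 190.1]
tcp_rot: [3.14, -0.002, 3.137]
ft_force: [0.1, -0.3, -0.2]
opening: 0.462
grip_force: 30.0
```

>>> move_arm(
  commands=[
    [[0,0,0],[0,0,0],0],
    [[0,0,0],[0,0,0],0],
  ],
)

```text
t: 11.35
eef_pos: [462.8, -234.2, 190.8]
tcp_rot: [3.14, -0.002, 3.138]
ft_force: [-0.9, -0.6, -0.5]
opening: 0.46
grip_force: 30.0
```

```bash
python3 - <<'E'
from h import *
i=camera_info("wrist");I=read_camera("wrist");s=state();e=s["eef_pos"];print(e,s["tcp_rot"],s["opening"],s["grip_force"])
p=proj("wrist",(423,-234.5,123),i);print(p)
T=cv2.imread("pics/top0.png")
print(dark("top",T,(483,311),123,w=20));print(dark("scene",cv2.imread("pics/scene0.png"),(157,313),123,w=16))
cv2.imwrite("pics/w6.png",I)
print(dark("wrist",I,p,123,i,w=24),flush=True)
print("rim",fit("wrist",I,(423,-234.5,123),15.5,i),"col",fit("wrist",I,(423,-234.5,105),24.5,i))
print(fit("wrist",I,(e[0],e[1],e[2]+34.3),22,i,rng=6))
circ("wrist",I,(423,-234.5,123),15.5,info=i);circ("wrist",I,(423,-234.5,105),24.5,(0,255,0),info=i)
circ("wrist",I,(e[0],e[1],e[2]+34.3),22,info=i)
cv2.imwrite("pics/w6.png",I)
E
```

```text
[ 463.21036296 -233.89660202  191.24618935] [ 3.14077647e+00 -7.94137112e-04  3.13919914e+00] 0.4622712444876668 30.00003157532774
[320.79955022 198.49774568]
(array([ 422.1, -233. ,  123. ]), array([482.9, 310.7]), [13, 12, 15, 16, 187])
(array([ 421.6, -234.2,  123. ]), array([156.1, 311.3]), [7, 9, 17, 12, 155])
(array([ 421.2, -232.9,  123. ]), array([323.2, 195.8]), [11, 6, 33, 33, 863])
rim (array([ 426.3, -233.4]), array([0.2, 0.8]), np.float64(18.0)) col (array([ 421.2, -233.2]), array([0.2, 0.6]), np.float64(12.8))
(array([ 461.1, -233.4]), array([0.5, 0.4]), np.float64(15.4))
```

View pics/w6.png

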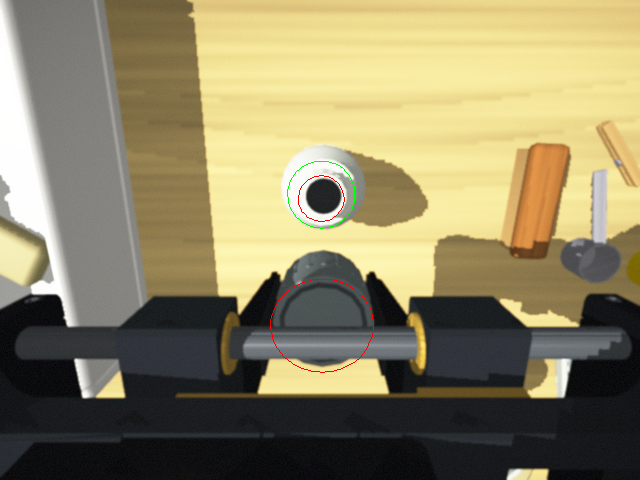

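Bore centre and collar agree on (421.4,-233.3). The held cap sits about 2 mm toward −x of the TCP, so the TCP target is (423.4,-233.3).

>>> move_arm(
  commands=[
    [[-2,0.1,0],[0,0,0],0],
    [[-1.95,0,0],[0,0,0],0],
    [[0,0,-3],[0,0,0],0],
    [[0,0,-2],[0,0,0],0],
    [[0,0,-1],[0,0,0],0],
    [[0,0,-0.5],[0,0,0],0],
    [[0,0,0],[0,0,0],0],
  ],
)

```text
t: 12.1
eef_pos: [423.9, -233.1, 126.6]
tcp_rot: [3.141, -0.0, 3.14]
ft_force: [0.0, 0.3, -0.1]
opening: 0.462
grip_force: 30.0
```

>>> move_arm(
  commands=[
    [[0,0,-0.5],[0,0,0],0],
    [[0,0,-0.4],[0,0,0],0],
    [[0,0,-0.4],[0,0,0],0],
    [[0,0,-0.3],[0,0,0],0],
    [[0,0,0],[0,0,0],0],
  ],
)

```text
t: 12.6
eef_pos: [423.4, -233.4, 110.3]
tcp_rot: [3.141, -0.0, 3.139]
ft_force: [0.3, -0.3, -0.6]
opening: 0.463
grip_force: 30.0
```

>>> move_arm(
  commands=[
    [[0,0,-0.15],[0,0,0],0],
    [[0,0,0],[0,0,0],0.7],
    [[0,0,0],[0,0,0],0.7],
    [[0,0,0],[0,0,0],0.7],
    [[0,0,0],[0,0,0],0.7],
    [[0,0,2],[0,0,0],0.7],
    [[0,0,4],[0,0,0],1],
    [[0,0,4],[0,0,0],1],
    [[2,1,2],[0,0,0],1],
    [[3,2,0],[0,0,0],1],
  ],
)

```text
t: 13.6
eef_pos: [474.4, -204.4, 232.5]
tcp_rot: [-3.139, 0.005, 3.137]
ft_force: [0.1, -0.2, -0.0]
opening: 0.97
grip_force: 0.0
```

```bash
python3 - <<'E'
from h import *
i=camera_info("wrist");I=read_camera("wrist");s=state();e=s["eef_pos"];print(e)
print(fit("wrist",I,(421.4,-233.3,143),22,i,rng=6))
S=read_camera("scene")
print(fit("scene",S,(421.4,-233.3,143),22,rng=6))
circ("wrist",I,(421.4,-233.3,143),22,info=i)
S1=S[270:390,110:230].copy();c=cv2.resize(S1,(480,480),interpolation=cv2.INTER_CUBIC);circ("scene",c,(421.4,-233.3,143),22,s=4,off=(110,270))
cv2.imwrite("pics/w7.png",cv2.resize(np.hstack([I,c]),(800,343)))
E
```

```text
[ 477.68159887 -201.70733207  230.95940373]
(array([ 422.6, -232.1]), array([0.5, 0.9]), np.float64(23.1))
(array([ 424.6, -234.8]), array([0.4, 0.4]), np.float64(12.7))
```

View pics/w7.png

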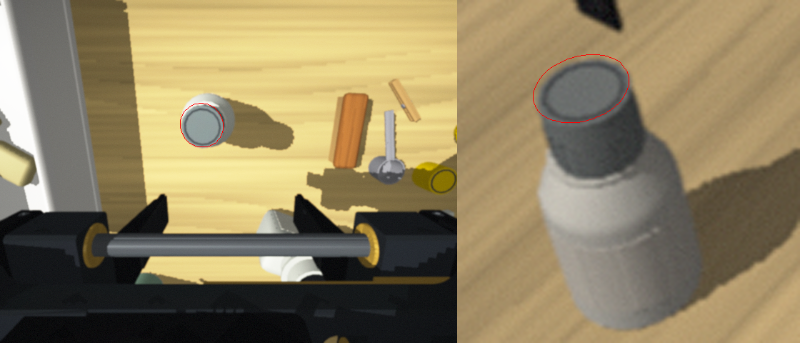

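The medium cap is seated on the round bottle. Now the spout.

>>> move_arm(
  commands=[
    [[1,1.8,0],[0,0,0],1],
    [[2,3.4,0],[0,0,0],1],
    [[2.2,3.8,0],[0,0,0],1],
    [[2.2,3.8,0],[0,0,0],1],
    [[2.2,3.8,0],[0,0,0],1],
    [[2.2,3.8,0],[0,0,0],1],
    [[2.2,3.8,0],[0,0,0],1],
    [[2,3.4,0],[0,0,0],1],
    [[1.3,2.1,0],[0,0,0],1],
    [[0.75,1.05,0],[0,0,0],1],
  ],
)

```text
t: 14.7
eef_pos: [654.4, 105.6, 228.4]
tcp_rot: [3.142, -0.001, 3.141]
ft_force: [-0.3, -0.3, -1.1]
opening: 1.001
grip_force: 0.0
```

>>> move_arm(
  commands=[
    [[0,0,0],[0,0,0],1],
    [[0,0,0],[0,0,0],1],
  ],
)

```text
t: 14.9
eef_pos: [653.6, 103.0, 228.9]
tcp_rot: [-3.141, -0.001, 3.139]
ft_force: [0.1, -0.7, -0.1]
opening: 1.002
grip_force: 0.0
```

```bash
python3 - <<'E'
from h import *
i=camera_info("wrist");I=read_camera("wrist");s=state();e=s["eef_pos"];print(e)
for n,z,r in(("tube",116,13),("flange",88,28),("large",68,34)): print(n,fit("wrist",I,(654,104,z),r,i))
p=proj("wrist",(620,-103,146),i);print(p)
for p,r in(((654,104,116),13),((654,104,88),28),((654,104,68),34)): circ("wrist",I,p,r,info=i)
cv2.imwrite("pics/w8.png",np.hstack([I[130:330,0:200],I[130:330,220:420]]))
E
```

```text
[653.56505026 102.76045894 229.12555741]
tube (array([650.2, 106.2]), array([1.5, 0.4]), np.float64(20.9))
flange (array([651.9, 105.4]), array([0.4, 0.4]), np.float64(21.7))
large (array([653.6, 105.8]), array([0.5, 0.3]), np.float64(17.7))
[ 37.9621288  204.90434501]
```

View pics/w8.png

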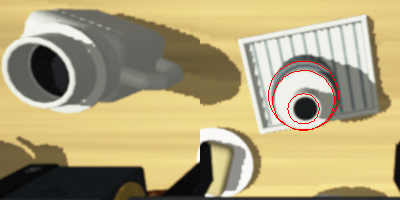

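>>> move_arm(
  commands=[
    [[-0.15,0.1,-3],[0,0,0],0.6],
    [[0,0,-4],[0,0,0],0.6],
    [[0,0,-4],[0,0,0],0.6],
    [[0,0,-2],[0,0,0],0.6],
    [[0,0,-0.75],[0,0,0],0.6],
    [[0,0,0],[0,0,0],0],
    [[0,0,0],[0,0,0],0],
    [[0,0,0],[0,0,0],0],
    [[0,0,0],[0,0,0],0],
    [[0,0,0],[0,0,0],0],
  ],
)

```text
t: 15.95
eef_pos: [652.9, 105.1, 92.5]
tcp_rot: [3.141, 0.001, 3.139]
ft_force: [-0.4, -0.2, 5.5]
opening: 0.268
grip_force: 30.0
```

>>> move_arm(
  commands=[
    [[0,0,0],[0,0,0],0],
    [[0,0,0],[0,0,0],0],
    [[0,0,0],[0,0,0],0],
    [[0,0,0.3],[0,0,0],0],
    [[0,0,1],[0,0,0],0],
    [[0,0,2],[0,0,0],0],
    [[0,0,4],[0,0,0],0],
    [[0,0,4],[0,0,0],0],
    [[0,0,1.7],[0,0,0],0],
    [[0,0,0],[0,0,0],0],
  ],
)

```text
t: 16.95
eef_pos: [653.4, 105.1, 225.2]
tcp_rot: [3.141, 0.005, 3.139]
ft_force: [0.2, -0.3, -0.5]
opening: 0.264
grip_force: 30.0
```

>>> move_arm(
  commands=[
    [[0.1,-1.5,0],[0,0,0],0],
    [[0.1,-3,0],[0,0,0],0],
    [[0.1,-3.6,0],[0,0,0],0],
    [[0.1,-3.6,0],[0,0,0],0],
    [[0.1,-3.6,0],[0,0,0],0],
    [[0.1,-3,0],[0,0,0],0],
    [[0.1,-1.75,0],[0,0,0],0],
    [[0.05,-0.8,0],[0,0,0],0],
    [[0,0,0],[0,0,0],0],
    [[0,0,0],[0,0,0],0],
  ],
)

```text
t: 17.95
eef_pos: [660.0, -102.6, 221.4]
tcp_rot: [3.141, -0.001, 3.14]
ft_force: [0.3, -0.1, 0.1]
opening: 0.265
grip_force: 30.0
```

```bash
python3 - <<'E'
from h import *
i=camera_info("wrist");I=read_camera("wrist");s=state();e=s["eef_pos"];print(e,s["tcp_rot"],s["opening"],s["grip_force"])
print("tube/flange held",fit("wrist",I,(e[0],e[1],e[2]+24.3),13,i,rng=6),fit("wrist",I,(e[0],e[1],e[2]-3.7),28,i,rng=6))
for n,z,r in(("rim",146,26.5),("bore",146,22),("collar",124,36)): print(n,fit("wrist",I,(620,-103,z),r,i))
p=proj("wrist",(620,-103,146),i);print(p,flush=True)
J=I.copy()
circ("wrist",J,(620,-104,146),22,info=i);circ("wrist",J,(620,-104,124),36,(0,255,0),info=i)
circ("wrist",J,(e[0],e[1],e[2]+24.3),13,info=i);circ("wrist",J,(e[0],e[1],e[2]-3.7),28,info=i)
cv2.imwrite("pics/w9.png",J)
for z in(146,130): print(dark("wrist",I,p,z,i,w=45))
T=cv2.imread("pics/top0.png");print(dark("top",T,(392,180),146,w=24),dark("scene",cv2.imread("pics/scene0.png"),(333,299),146,w=28))
E
```

```text
[ 660.04106669 -102.279212    221.50520852] [ 3.14121941e+00 -3.17603531e-04  3.14032877e+00] 0.2683113439394556 29.999628961086273
tube/flange held (array([ 663.3, -101.8]), array([1.1, 0.4]), np.float64(18.2)) (array([ 661. , -102.3]), array([0.4, 0.6]), np.float64(14.7))
rim (array([618.1, -96.2]), array([0.4, 0.4]), np.float64(17.8))
bore (array([ 619.3, -103.6]), array([0.5, 0.3]), np.float64(23.8))
collar (array([ 619.1, -103.2]), array([0.3, 0.5]), np.float64(12.8))
[320.8139647  196.53093929]
(array([ 616.6, -103.1,  146. ]), array([320.6, 191.7]), [18, 14, 57, 55, 2450])
(array([ 618.6, -103.2,  130. ]), array([320.6, 191.7]), [18, 14, 57, 55, 2450])
(array([ 617.5, -102. ,  146. ]), array([392., 180.]), [11, 12, 27, 25, 540]) (array([ 624.9, -113.3,  146. ]), array([329.6, 303.2]), [11, 27, 28, 12, 243])
```

View pics/w9.png

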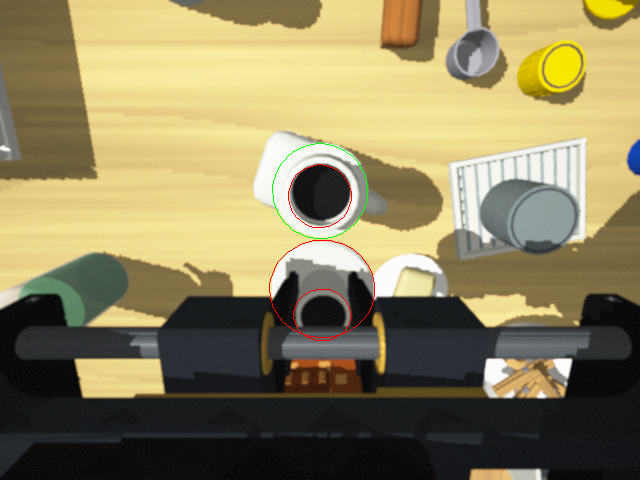

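Jug neck is at (619.3,-103.5), and the spout is held within about 1 mm of the TCP. The correction is about (-41.5,-0.7) mm.

>>> move_arm(
  commands=[
    [[-2.1,-0.07,0],[0,0,0],0],
    [[-2.05,0,0],[0,0,0],0],
    [[0,0,-2.4],[0,0,0],0],
    [[0,0,-2],[0,0,0],0],
    [[0,0,0],[0,0,0],0],
    [[0,0,-0.4],[0,0,0],0],
    [[0,0,-0.3],[0,0,0],0],
    [[0,0,-0.3],[0,0,0],0],
    [[0,0,0],[0,0,0],0],
  ],
)

```text
t: 18.9
eef_pos: [618.6, -104.1, 167.7]
tcp_rot: [3.142, 0.0, 3.139]
ft_force: [0.1, -0.1, 0.0]
opening: 0.269
grip_force: 30.0
```

Foot is in the neck (bottom at about 144) without contact. I continue down slowly.

>>> move_arm(
  commands=[
    [[0,0,-0.3],[0,0,0],0],
    [[0,0,-0.3],[0,0,0],0],
    [[0,0,0],[0,0,0],0],
  ],
)

```text
t: 19.2
eef_pos: [618.4, -104.2, 161.2]
tcp_rot: [3.141, -0.001, 3.139]
ft_force: [-0.3, 0.1, -0.8]
opening: 0.266
grip_force: 30.0
```

>>> move_arm(
  commands=[
    [[0,0,-0.25],[0,0,0],0],
    [[0,0,-0.25],[0,0,0],0],
    [[0,0,0],[0,0,0],0],
  ],
)

```text
t: 19.5
eef_pos: [618.4, -104.1, 156.3]
tcp_rot: [3.141, -0.001, 3.139]
ft_force: [0.4, -1.2, 0.5]
opening: 0.266
grip_force: 30.0
```

>>> move_arm(
  commands=[
    [[0,0,-0.1],[0,0,0],0],
    [[0,0,-0.1],[0,0,0],0],
    [[0,0,0],[0,0,0],0],
  ],
)

```text
t: 19.8
eef_pos: [618.6, -104.2, 154.6]
tcp_rot: [3.142, 0.0, 3.139]
ft_force: [0.5, 0.1, -0.2]
opening: 0.266
grip_force: 30.0
```

>>> move_arm(
  commands=[
    [[0,0,-0.05],[0,0,0],0],
    [[0,0,0],[0,0,0],0],
  ],
)

```text
t: 20.0
eef_pos: [618.6, -104.2, 154.5]
tcp_rot: [-3.142, 0.0, 3.139]
ft_force: [-0.4, 0.8, 2.8]
opening: 0.265
grip_force: 30.0
```

Contact at the expected height, so I release and rise.

>>> move_arm(
  commands=[
    [[0,0,0],[0,0,0],0.6],
    [[0,0,0],[0,0,0],0.6],
    [[0,0,0],[0,0,0],0.6],
    [[0,0,0],[0,0,0],0.6],
    [[0,0,0],[0,0,0],0.6],
    [[0,0,2],[0,0,0],0.7],
    [[0,0,4],[0,0,0],1],
    [[0,0,2],[0,0,0],1],
    [[2,0,1],[0,0,0],1],
    [[2,0,0],[0,0,0],1],
  ],
)

```text
t: 21.0
eef_pos: [659.5, -104.3, 246.7]
tcp_rot: [-3.141, 0.003, 3.139]
ft_force: [-0.3, 0.5, 0.7]
opening: 0.96
grip_force: 0.0
```

>>> move_arm(
  commands=[
    [[0,0,0],[0,0,0],1],
    [[0,0,0],[0,0,0],1],
  ],
)

```text
t: 21.2
eef_pos: [658.1, -104.1, 243.5]
tcp_rot: [3.141, -0.001, 3.139]
ft_force: [0.2, 0.5, 0.5]
opening: 0.999
grip_force: 0.0
```

```bash
python3 - <<'E'
from h import *
i=camera_info("wrist");I=read_camera("wrist");s=state();e=s["eef_pos"];print(e)
for n,z,r in(("tube",178,13),("flange",150,28),("collar",124,36)): print(n,fit("wrist",I,(618.5,-104,z),r,i))
S=read_camera("scene")
for n,z,r in(("tube",178,13),("flange",150,28),("collar",124,36)): print(n,fit("scene",S,(618.5,-104,z),r))
print("large",fit("wrist",I,(653.6,105,68),34,i))
J=I.copy();circ("wrist",J,(618.5,-104,178),13,info=i);circ("wrist",J,(618.5,-104,150),28,info=i);circ("wrist",J,(618.5,-104,124),36,(0,255,0),info=i)
circ("wrist",J,(653.6,105,68),34,info=i)
c=cv2.resize(S[255:375,275:395],(480,480),interpolation=cv2.INTER_CUBIC);circ("scene",c,(618.5,-104,150),28,s=4,off=(275,255));circ("scene",c,(618.5,-104,178),13,s=4,off=(275,255))
cv2.imwrite("pics/w10.png",cv2.resize(np.hstack([J,c]),(800,343)))
E
```

```text
[ 657.8263159  -104.05125107  243.57927781]
tube (array([ 617.1, -102.4]), array([0.4, 0.4]), np.float64(20.1))
flange (array([ 620.6, -104.2]), array([0.4, 1.1]), np.float64(11.7))
collar (array([ 619.1, -103.2]), array([0.4, 0.5]), np.float64(12.8))
tube (array([ 622.8, -100.2]), array([0.4, 0.5]), np.float64(15.5))
flange (array([ 620.4, -106.4]), array([0.4, 0.4]), np.float64(13.8))
collar (array([ 619.9, -104.6]), array([0.4, 0.4]), np.float64(10.6))
large (array([653.8, 105.9]), array([0.5, 0.3]), np.float64(16.9))
```

View pics/w10.png

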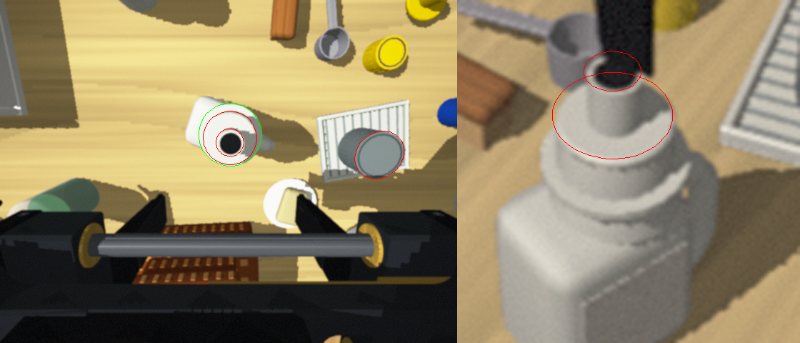

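The spout is seated: flange level on the rim and tube upright. Large cap is at (653.8,105.5). I go to it and grip with tips at z≈22.

>>> move_arm(
  commands=[
    [[0,1.5,0],[0,0,0],1],
    [[-0.1,3,0],[0,0,0],1],
    [[-0.1,3.6,0],[0,0,0],1],
    [[-0.1,3.6,0],[0,0,0],1],
    [[-0.1,3.6,0],[0,0,0],1],
    [[-0.1,3,0],[0,0,0],1],
    [[0,1.8,0],[0,0,0],1],
    [[0,0.85,0],[0,0,0],1],
    [[0,0,0],[0,0,0],1],
    [[0,0,0],[0,0,0],1],
  ],
)

```text
t: 22.3
eef_pos: [653.6, 104.5, 244.1]
tcp_rot: [-3.141, -0.0, 3.139]
ft_force: [0.1, 0.6, -0.4]
opening: 1.003
grip_force: 0.0
```

```bash
python3 - <<'E'
from h import *
i=camera_info("wrist");I=read_camera("wrist");s=state();print(s["eef_pos"])
print(fit("wrist",I,(653.6,105,68),34,i),fit("wrist",I,(653.6,105,68),31,i),fit("top",read_camera("top"),(653.6,105,68),34))
E
```

```text
[653.67374459 104.20677835 244.11542234]
(array([653.6, 105.6]), array([0.4, 0.5]), np.float64(20.2)) (array([655.9, 103.9]), array([0.8, 0.7]), np.float64(19.1)) (array([645.7,  98.2]), array([0.2, 0.8]), np.float64(12.2))
```

>>> move_arm(
  commands=[
    [[0,0,-4],[0,0,0],1],
    [[0,0,-4.5],[0,0,0],1],
    [[0,0,-4.5],[0,0,0],1],
    [[0,0,-3],[0,0,0],1],
    [[0,0,-2],[0,0,0],1],
    [[0,0,-1.2],[0,0,0],1],
    [[0,0,0],[0,0,0],1],
  ],
)

```text
t: 23.1
eef_pos: [653.1, 104.5, 50.9]
tcp_rot: [-3.142, -0.002, 3.138]
ft_force: [-0.3, 0.2, 0.5]
opening: 1.001
grip_force: 0.0
```

>>> move_arm(
  commands=[
    [[0,0,-1.5],[0,0,0],1],
    [[0,0,-1.5],[0,0,0],1],
    [[0,0,0],[0,0,0],0],
    [[0,0,0],[0,0,0],0],
    [[0,0,0],[0,0,0],0],
    [[0,0,0],[0,0,0],0],
    [[0,0,0],[0,0,0],0],
    [[0,0,0],[0,0,0],0],
  ],
)

```text
t: 23.9
eef_pos: [653.9, 105.4, 22.8]
tcp_rot: [3.141, 0.001, 3.139]
ft_force: [-0.8, 0.8, 2.9]
opening: 0.722
grip_force: 30.0
```

>>> move_arm(
  commands=[
    [[0,0,0.4],[0,0,0],0],
    [[0,0,1],[0,0,0],0],
    [[0,0,2.5],[0,0,0],0],
    [[0,0,4],[0,0,0],0],
    [[0,0,4.5],[0,0,0],0],
    [[0,0,4.5],[0,0,0],0],
    [[0,0,3.5],[0,0,0],0],
    [[0,0,1.6],[0,0,0],0],
    [[0,0,0],[0,0,0],0],
  ],
)

```text
t: 24.8
eef_pos: [654.2, 105.4, 245.6]
tcp_rot: [3.141, 0.005, 3.139]
ft_force: [0.2, 0.2, -0.1]
opening: 0.718
grip_force: 30.0
```

>>> move_arm(
  commands=[
    [[0,-1.5,0],[0,0,0],0],
    [[0.1,-3,0],[0,0,0],0],
    [[0.1,-3.6,0],[0,0,0],0],
    [[0.1,-3.6,0],[0,0,0],0],
    [[0.1,-3.6,0],[0,0,0],0],
    [[0.1,-3,0],[0,0,0],0],
    [[0,-1.75,0],[0,0,0],0],
    [[0,-0.85,0],[0,0,0],0],
    [[0,0,0],[0,0,0],0],
    [[0,0,0],[0,0,0],0],
  ],
)

```text
t: 25.8
eef_pos: [658.5, -102.8, 241.8]
tcp_rot: [3.141, -0.001, 3.14]
ft_force: [0.4, 0.9, -1.0]
opening: 0.723
grip_force: 30.0
```

```bash
python3 - <<'E'
from h import *
i=camera_info("wrist");I=read_camera("wrist");s=state();e=s["eef_pos"];print(e,s["tcp_rot"],s["opening"],s["grip_force"])
print("cap top",fit("wrist",I,(e[0],e[1],e[2]+45.8),34,i,rng=6))
p=proj("wrist",(619,-103.7,178),i)
for n,z,r in(("tube",178,13),("collar",124,36)): print(n,fit("wrist",I,(619,-103.7,z),r,i))
J=I.copy();circ("wrist",J,(619,-103.7,178),13,info=i);circ("wrist",J,(619,-103.7,124),36,(0,255,0),info=i)
circ("wrist",J,(e[0],e[1],e[2]+45.8),34,info=i);circ("wrist",J,(e[0],e[1],e[2]-16.2),34,info=i)
cv2.imwrite("pics/w11.png",J);print(flush=True)
print(dark("wrist",I,p,178,i,w=24))
E
```

```text
[ 658.5413014  -102.50918718  242.0121589 ] [ 3.14121385e+00 -2.94436301e-04  3.14024477e+00] 0.7180651088659254 29.999878015369177
cap top (array([ 658.3, -102.4]), array([0.4, 0.4]), np.float64(14.3))
tube (array([ 617.1, -102.1]), array([0.4, 0.4]), np.float64(19.5))
collar (array([ 618.8, -103.2]), array([0.6, 0.4]), np.float64(11.5))

(array([ 619.5, -103.4,  178. ]), array([320.5, 200.5]), [11, 12, 28, 28, 612])
```

View pics/w11.png

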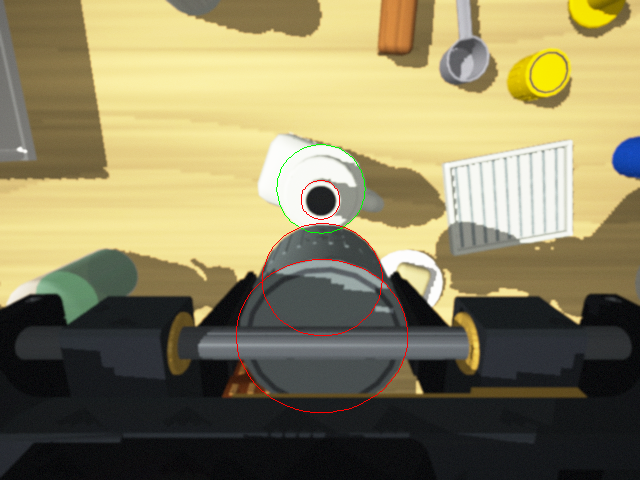

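Cap held concentric with the TCP. The jug axis lies at (−39.3,−0.4) mm from it.

>>> move_arm(
  commands=[
    [[-1.93,-0.04,0],[0,0,0],0],
    [[-2,0,0],[0,0,0],0],
    [[0,0,0],[0,0,0],0],
    [[0,0,-3],[0,0,0],0],
    [[0,0,-2.5],[0,0,0],0],
    [[0,0,-1.5],[0,0,0],0],
    [[0,0,-0.5],[0,0,0],0],
    [[0,0,-0.4],[0,0,0],0],
    [[0,0,0],[0,0,0],0],
  ],
)

```text
t: 26.75
eef_pos: [619.7, -103.8, 163.4]
tcp_rot: [-3.142, 0.0, 3.14]
ft_force: [-0.0, 0.3, -0.5]
opening: 0.718
grip_force: 30.0
```

>>> move_arm(
  commands=[
    [[0,0,-0.3],[0,0,0],0],
    [[0,0,-0.3],[0,0,0],0],
    [[0,0,0],[0,0,0],0],
  ],
)

```text
t: 27.05
eef_pos: [619.2, -104.1, 157.1]
tcp_rot: [3.141, -0.0, 3.139]
ft_force: [0.6, 0.3, 0.5]
opening: 0.723
grip_force: 30.0
```

>>> move_arm(
  commands=[
    [[0,0,-0.4],[0,0,0],0],
    [[0,0,-0.4],[0,0,0],0],
    [[0,0,0],[0,0,0],0],
  ],
)

```text
t: 27.35
eef_pos: [619.0, -104.0, 148.5]
tcp_rot: [3.141, -0.001, 3.139]
ft_force: [-0.4, -0.1, -0.3]
opening: 0.72
grip_force: 30.0
```

>>> move_arm(
  commands=[
    [[0,0,-0.3],[0,0,0],0],
    [[0,0,-0.3],[0,0,0],0],
    [[0,0,0],[0,0,0],0],
  ],
)

```text
t: 27.65
eef_pos: [619.1, -104.0, 142.7]
tcp_rot: [3.141, -0.001, 3.139]
ft_force: [-0.8, 0.0, -0.2]
opening: 0.722
grip_force: 30.0
```

>>> move_arm(
  commands=[
    [[0,0,-0.1],[0,0,0],0],
    [[0,0,-0.1],[0,0,0],0],
    [[0,0,0],[0,0,0],0],
  ],
)

```text
t: 27.95
eef_pos: [619.2, -104.1, 141.1]
tcp_rot: [3.141, -0.0, 3.139]
ft_force: [-1.3, -0.8, 0.5]
opening: 0.72
grip_force: 30.0
```

Within about 0.5 mm of seated. I release and rise.

>>> move_arm(
  commands=[
    [[0,0,0],[0,0,0],1],
    [[0,0,0],[0,0,0],1],
    [[0,0,0],[0,0,0],1],
    [[0,0,0],[0,0,0],1],
    [[0,0,0],[0,0,0],1],
    [[0,0,2],[0,0,0],1],
    [[0,0,4],[0,0,0],1],
    [[0,0,4],[0,0,0],1],
    [[0,0,3],[0,0,0],1],
    [[0,2,1],[0,0,0],1],
  ],
)

```text
t: 28.95
eef_pos: [620.1, -85.5, 284.7]
tcp_rot: [-3.14, 0.005, 3.137]
ft_force: [-1.1, 0.5, -0.7]
opening: 0.996
grip_force: 0.0
```

>>> move_arm(
  commands=[
    [[0,4,0],[0,0,0],1],
    [[0,4,0],[0,0,0],1],
    [[0,4,0],[0,0,0],1],
    [[0,4,0],[0,0,0],1],
    [[0,3,0],[0,0,0],1],
    [[0,0,0],[0,0,0],1],
    [[0,0,0],[0,0,0],1],
  ],
)

```text
t: 29.65
eef_pos: [619.2, 106.2, 281.1]
tcp_rot: [-3.141, -0.0, 3.141]
ft_force: [1.0, -0.2, 1.4]
opening: 0.999
grip_force: 0.0
```

```bash
python3 - <<'E'
from h import *
S=read_camera("scene");T=read_camera("top");print(state()["eef_pos"])
for n,p,r in(("large",(619,-103.6,186),34),("med",(421.4,-233.3,143),22),("small",(431.3,262,119),16.5)): print(n,fit("scene",S,p,r),fit("top",T,p,r))
for I,n in((S,"scene"),(T,"top")):
  for p,r in(((619,-103.6,186),34),((421.4,-233.3,143),22),((431.3,262,119),16.5)): circ(n,I,p,r,info=camera_info(n))
a=cv2.resize(S[140:400,120:440],(640,520));cv2.imwrite("pics/f.png",a)
E
```

```text
[619.31667675 105.01185534 281.13030794]
large (array([ 620.6, -105.9]), array([0.5, 0.3]), np.float64(9.5)) (array([ 619.9, -103.2]), array([0.4, 0.4]), np.float64(19.4))
med (array([ 424.6, -234.8]), array([0.4, 0.4]), np.float64(11.7)) (array([ 424.2, -232.6]), array([0.6, 0.2]), np.float64(18.0))
small (array([432.4, 260.1]), array([0.4, 0.4]), np.float64(6.8)) (array([432.2, 262.5]), array([2.2, 2.7]), np.float64(0.5))
```

View pics/f.png

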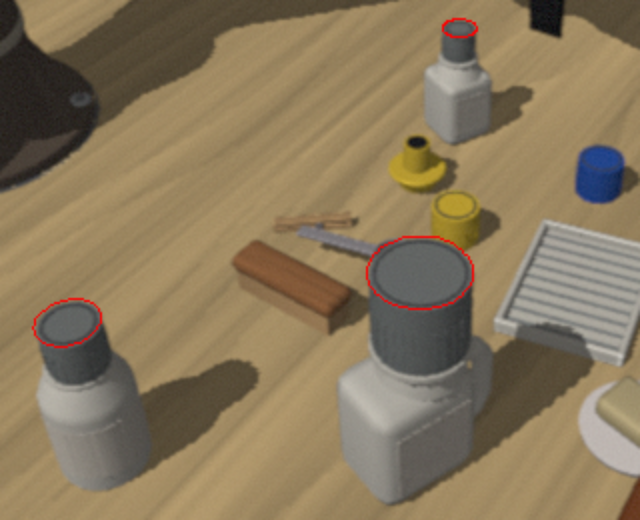

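All three bottles are closed, with each cap straight, on its collar and within about 3 mm of its axis. I hand the job in.

```bash
python3 -c "
from cell import env
print(env.job_done())"
```

```text
the job is handed in; nothing more can be done
None
```

The job is handed in: the spout and large cap are on the jug, the medium cap on the round bottle and the small cap on the square bottle. The last pictures show every cap upright, seated and within about 3 mm of its bottle's axis, at about 30 s of the 112 s limit; the judge returned no verdict.

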